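# Put the vial away in the push-latch drawer

### The job

Put the glass vial that stands on the worktop away in the small push-latch drawer unit: press the plain drawer front once so that the latch lets go and the drawer springs open, stand the vial fully down in the empty round pocket, then push the drawer in until it latches shut again. Press gently, using no more force than the latch needs, and leave the other things where they are.

Things in the scene. Friction and masses are not known exactly. Their poses are not given: they have to be found in the camera images.
- unit: white drawer unit fixed to the worktop, 130 mm deep (x), 166 wide (y), 85 high. Origin: centre of its underside; its -x axis points out of the front, the way the drawer opens; z up. Push-push latch: each press to 4 mm or more beyond shut, then letting go, toggles it. If latched, it lets go and a spring drives the drawer out within about 1 s; if open, it latches. Less than 4 mm changes nothing.
- drawer (a joint): travel of the drawer in m along the unit's -x: 0 = latched shut, 0.080 = sprung fully open (stop), -0.0054 = pressed in beyond shut against a rigid stop. The spring pushes back with about 1 N open and 3 N shut, plus up to 2 N of drag when moved slowly; more than about 6 N means it is against the stop. More than 15 N damages the latch.
- drawer_front (a point): point on the drawer at its middle, 50 mm above the worktop, 83 mm ahead of the unit's origin at 0; moves with the drawer; axes as the unit. The plain grey front plate (162 mm wide, 74 high, 10 thick, lower edge 10 mm up) sits on adjusting studs: its outer face lies 0 to 12 mm further out than this point, differently each time and not measured; it must be felt. It does not shift when pressed.
- pocket (a point): centre of the floor of the empty round pocket (27 mm wide, 16 mm deep, floor 14 mm above the worktop) in the drawer's white insert, the one towards the unit's +y (left as seen by the robot); moves with the drawer, 46 mm behind the point drawer_front. Inside the shell when shut; about 52 mm out in front of the shell when open.
- vial: glass injection vial with crimped metal cap, 24 mm wide, 54 mm high (the cap, 18 mm wide, is the top 8 mm), 28 g, standing on the worktop. Origin: centre of its underside, z along its axis.
- stored_vial: a like vial that already stands in the other pocket, 66 mm beside the empty one towards the unit's -y; stays there. Origin: centre of its underside.
- gauze: bystander: white gauze roll standing upright, 51 mm wide, 61 mm high; origin under its centre.
- lab_timer: bystander: flat white lab timer 55 x 62 x 22 mm; origin under its centre.
- syringe: bystander: syringe lying on the worktop, 138 mm long, 22 mm high; origin under its centre.
- slides: bystander: closed slide box 66 x 98 x 35 mm; origin under its centre.

How it is judged:
By the outcome, as a careful person would: the job done as asked, in the order asked, and still so for the second after the job is handed in, with the robot touching nothing.
It also fails if it takes over 72 s, if anything falls off the work surface, if the arm or the gripper's body presses on something with over 40 N, if the wrist force passes 120 N, or if a joint passes its speed limit or range.

### The arm

A 6-joint arm with a two-finger parallel gripper is mounted at the origin on a cart in front of the work surface, level with it; the furniture and walls round the work are solid. World frame = base frame: x ahead of the robot, y to its left, z up, the work surface at z = 0. Lengths are in mm, angles in rad, forces in N, time in s.
With the tool pointing down it reaches from about 275 to 750 mm from the base axis. Payload 10.2 kg.
Tool frame: the origin (TCP) lies between the finger pads; the fingertips stand 14 mm ahead of it and the grasp point (between the pads) lies 5 mm behind it (tip_reach is the distance from the TCP to the fingertips, in mm); z points along the fingers, y is the line along which they close (so a half turn about z gives the same grasp; the last joint's range is limited). The gripper opens to 85 mm and grips with 20 to 120 N. Pads are 22 mm wide; open, the fingers measure 114 mm over their backs; the gripper's body (76 mm by 85 mm) begins 54 mm behind the grasp point. The pads swing forward as they close: fully open they stand 13 mm farther back than shut.
Start: joints at [-1.567, 0.313, 1.498, -0, 1.331, -0.223], TCP at [118.038, -511.565, 245.294] pointing down, gripper open.
Joint ranges: [-2.94, 2.94], [-0.97, 2.17], [0.19, 2.56], [-1.23, 4.37], [0.02, 3.11], [-2.88, 2.88]. Speed limits (rad/s): [2.39, 2.39, 3.01, 3.14, 3.14, 3.14].

### API

Orientations are given as a unit quaternion [w, x, y, z].
In Python, from rig import * gives the robot as it stands.
- The arm moves only by the tool arm_command, never from a script. Its argument "steps" is a list that holds one entry, the list of rows, each a list of 7 numbers: the opening, from 0 (shut) to 1 (fully open), then the shift along the tool's x, y, z each as a share of 0.05 m, from -1 to 1, then the turn, a rotation vector about the tool's x, y, z each as a share of 0.15 rad, from -1 to 1. A call has 1 to 8 rows; each row shifts and turns the commanded pose from where the row before left it, along the tool's axes as they then stand; what a row does not reach is not made up. A row lasts 1/8 s, in which the tool goes at most 62.5 mm and 10.7 degrees, less where a joint would pass 70% of its speed; a pose out of reach is approached as far as the arm can. A call with a number of a shift or a turn outside -1 to 1 is refused whole. A call with a gripper value outside its range is refused whole. The fingers move at their own pace and stop on an object; "squeeze" is the grip in N (left out, the last holds). Time passes only in rows, so rows that do not move let the fingers close. It gives the time, the measured TCP pose, the force, the opening and the grip force at its end, in the units of the state.
- sense(): the state, without advancing time (a new reading comes with each control period).
- capture(name): name is "scene" or "top" or "wrist"; returns the picture (384x512x3 uint8, red, green, blue); there is no depth.
- get_calibration(name): a dict with "intrinsics" (3x3 intrinsics, pixels), "rvec" (rotation vector, rad) and "tvec" (3), from world to camera coordinates, as OpenCV has them; the wrist camera has in their place "T_tool_cam" (4x4, takes a point from camera to tool coordinates, whose origin is the TCP and whose axes are the flange's). Camera axes: x right, y down, z forward; pixel columns grow to the right and rows downward; lengths in mm; the calibration is good to about 2 mm. A picture is of the moment at which its call begins: read the wrist's pose just before it. get_calibration takes no time and is no camera call.
- finish_job(): hands the job in; it is judged then, once.
The state is a dict: "time_s": time; "joints": joint angles; "dq": joint speeds; "tau": joint torques, N m; "eef_pos": TCP position; "ee_rot": TCP orientation; "force": force on the tool from outside, world axes, zero at the start; "wrist_torque": the same for the moment, N m; "grip_width": opening from 0.0 (shut) to 1.0 (fully open); "grip_force": force on a finger pad.
Only numpy, scipy, OpenCV 4.12 (cv2) and the standard library are available. Lean on these libraries where they do the work, as an engineer would, in place of code of your own. Each camera call takes 0.05 s, during which the arm holds its last target. There are 200 camera calls.

## Working session

There is one attempt and no reset: what is moved stays moved. The work goes in short steps, Python scripts to look and compute and a tool call to move; the robot and the scene stay as the last step left them, time stands still between calls to the robot, and variables do not carry over. Pictures are saved under pics/ and viewed, at most 10 in all, crops included, and the job is handed in when it is done.

Besides the shell and the picture viewer there is one more tool, called in YAML: its name, and indented under it one key for each argument. arm_command: Moves the arm, as the interface text tells. Its arguments: {"type":"object","properties":{"steps":{"type":"array"},"squeeze":{"type":"number"}},"required":["steps"]}

```bash
mkdir -p pics; cat > h.py <<'E'
from rig import *
import numpy as np, cv2
from scipy.spatial.transform import Rotation as R
def save(n,im): cv2.imwrite(f'pics/{n}.png',im[:,:,::-1])
def cam(name,s=None):
    c=get_calibration(name); K=np.array(c["intrinsics"],float)
    if name=="wrist":
        q=s["ee_rot"]; T=np.eye(4); T[:3,:3]=R.from_quat([q[1],q[2],q[3],q[0]]).as_matrix(); T[:3,3]=s["eef_pos"]
        M=np.linalg.inv(T@np.array(c["T_tool_cam"],float)); return K,M[:3,:3],M[:3,3]
    return K,cv2.Rodrigues(np.array(c["rvec"],float))[0],np.array(c["tvec"],float).ravel()
def proj(C,p):
    K,r,t=C; q=K@(r@np.array(p,float)+t); return q[:2]/q[2]
def ray(C,uv):
    K,r,t=C; return -r.T@t, r.T@np.linalg.solve(K,[uv[0],uv[1],1.])
def atz(C,uv,z):
    o,d=ray(C,uv); return o+d*(z-o[2])/d[2]
def tri(C1,u1,C2,u2):
    o1,d1=ray(C1,u1);o2,d2=ray(C2,u2)
    a=np.linalg.lstsq(np.c_[d1,-d2],o2-o1,rcond=None)[0]
    p,q=o1+a[0]*d1,o2+a[1]*d2; return (p+q)/2,np.linalg.norm(p-q)
E
python3 - <<'E'
from h import *
s=sense(); print(s)
for n in("scene","top"): save(n,capture(n))
for n in("scene","top"):print(n,*cam(n))
a=cv2.imread('pics/scene.png');b=cv2.imread('pics/top.png')
print(get_calibration("wrist"))
E
```

```text
{'time_s': 0.0, 'joints': array([-1.56741572e+00,  3.13453688e-01,  1.49844541e+00, -1.58626179e-06,
        1.33099801e+00, -2.23390829e-01]), 'dq': array([ 0.00161766,  0.00069461,  0.00046093,  0.00010401, -0.0006476 ,
       -0.00065603]), 'tau': array([ 8.45993291e-04, -4.12260425e+01, -2.59734535e+01, -1.82917806e-04,
        4.11290734e-03, -4.35501661e-06]), 'eef_pos': array([ 118.02884666, -511.31239474,  244.73004446]), 'ee_rot': array([-6.48366613e-04,  9.93578491e-01,  1.13143085e-01,  7.08377411e-05]), 'force': array([ 0.12809138, -0.07819466, -0.84252917]), 'wrist_torque': array([ 0.02667501, -0.03564253, -0.03595465]), 'grip_force': 0.0, 'grip_width': 1.0018159915887894}
scene [[379.53562387   0.         255.66190955]
 [  0.         379.53562387 192.00474556]
 [  0.           0.           1.        ]] [[-0.72857709 -0.68489073  0.01000589]
 [-0.42349728  0.43893305 -0.79245683]
 [ 0.53835442 -0.58160335 -0.60984593]] [343.0837546  294.81150112 948.87494733]
top [[372.68976318   0.         251.72924427]
 [  0.         372.68976318 190.85584124]
 [  0.           0.           1.        ]] [[-0.01274257 -0.99980975 -0.01476782]
 [-0.98614019  0.01500896 -0.16523394]
 [ 0.16542415  0.01245764 -0.98614383]] [ -41.38159401  499.09881846 1106.11371775]
{'intrinsics': array([[335.25792812,   0.        , 258.20916422],
       [  0.        , 335.25792812, 190.86354845],
       [  0.        ,   0.        ,   1.        ]]), 'T_tool_cam': array([[-4.22065047e-05, -9.64019606e-01, -2.65831146e-01,
         6.65314218e+01],
       [ 9.99999250e-01, -3.66131253e-04,  1.16897977e-03,
         2.95216580e-01],
       [-1.22424851e-03, -2.65830897e-01,  9.64018898e-01,
        -1.27312636e+02],
       [ 0.00000000e+00,  0.00000000e+00,  0.00000000e+00,
         1.00000000e+00]])}
```

View pics/scene.png

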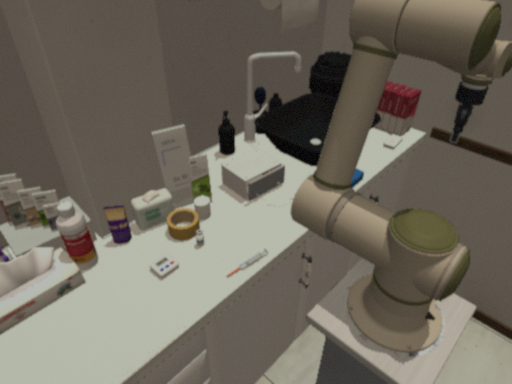

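View pics/top.png

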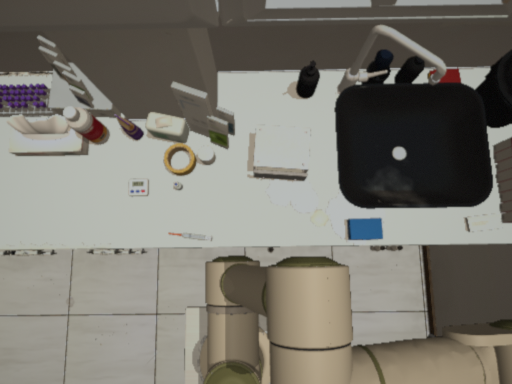

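The scene view shows the unit at about (252,172) and the vial at (200,238). In the top view they are at (280,150) and (178,186). I'll zoom in next.

```bash
python3 - <<'E'
import cv2,numpy as np
a=cv2.imread('pics/scene.png');b=cv2.imread('pics/top.png')
f=lambda i,x,y,w,h,k:cv2.resize(i[y:y+h,x:x+w],None,fx=k,fy=k,interpolation=cv2.INTER_CUBIC)
L=np.vstack([f(a,210,130,80,75,5)[:300,:400],f(a,185,220,40,30,10)[:300,:400]])
Rr=np.vstack([f(b,238,120,80,60,5),f(b,160,170,40,30,10)])
cv2.imwrite('pics/z.png',np.hstack([L,Rr]))
E
```

```text
(no output)
```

View pics/z.png

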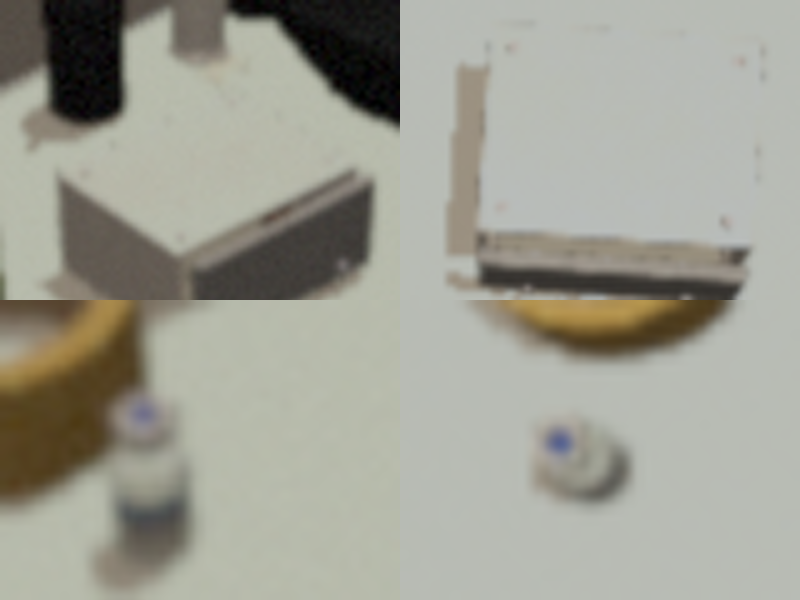

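The zooms show the vial's blue cap centre at scene (199.3,231.2) and top (176,184.2). The shell's top front corners in the top view are at about (254,166.4) and (308,169.6).

```bash
python3 - <<'E'
from h import *
S,T=cam("scene"),cam("top")
print(tri(S,(199.3,231.2),T,(176,184.2)))
for n,uv in dict(fl=(254,166.4),fr=(308,169.6),bl=(255.6,128),br=(310.4,128.4)).items(): print(n,atz(T,uv,85))
# scene corners: front-left shell corner, right corner
print(atz(S,(210+182/5,130+255/5),85),atz(S,(210+350/5,130+172/5),85),atz(S,(210+60/5,130+172/5),85))
E
```

```text
(array([520.92752152, 183.51368942,  53.10941208]), np.float64(0.5948428700007595))
fl [565.20915866 -56.64393772  85.        ]
fr [ 552.81800011 -217.47225569   85.        ]
bl [684.99219127 -63.16366544  85.        ]
br [ 680.75299792 -229.56741172   85.        ]
[564.78948173 -54.71129476  85.        ] [ 549.61363225 -205.37395482   85.        ] [693.4335027  -66.01053506  85.        ]
```

arm_command:
  steps:
    - [[0,0,0,0,0,0,1],[0,0,0,0,0,0,1],[0,0.68,-0.76,0,0,0,0],[0,0.68,-0.76,0,0,0,0],[0,0.68,-0.76,0,0,0,0],[0,0.68,-0.76,0,0,0,0],[0,0.68,-0.76,0,0,0,0],[0,0.68,-0.76,0,0,0,0]]
  squeeze: 20

```text
time_s: 1.1
eef_pos: [339.1, -297.7, 245.1]
ee_rot: [-0.0, 0.999, -0.037, -0.0]
force: [-0.4, -0.9, 0.5]
grip_width: 0.003
grip_force: 0.0
```

arm_command:
  steps:
    - [[0,0.68,-0.76,0,0,0,0],[0,0.68,-0.76,0,0,0,0],[0,0.68,-0.76,0,0,0,0],[0,0.68,-0.76,0,0,0,0],[0,0,0,0,0,0,0],[0,0,0,0,0,0,0]]

```text
time_s: 1.85
eef_pos: [484.5, -157.7, 245.0]
ee_rot: [-0.0, 0.999, -0.037, -0.0]
force: [0.4, 0.4, 0.3]
grip_width: 0.001
grip_force: 0.0
```

```bash
python3 - <<'E'
from h import *
s=sense(); print(s["time_s"],s["eef_pos"],s["ee_rot"],s["force"],s["grip_width"])
im=capture("wrist"); save("w1",cv2.resize(im,None,fx=1.5,fy=1.5,interpolation=cv2.INTER_CUBIC))
C=cam("wrist",s); print(proj(C,(558,-138,85)))
np.save('w1.npy',np.r_[s["eef_pos"],s["ee_rot"]])
E
```

```text
1.85 [ 484.52309709 -157.68140795  244.96617792] [-6.10097913e-05  9.99333476e-01 -3.65020958e-02 -4.44961396e-04] [0.41009075 0.40434579 0.26341052] 0.0008059760842858533
[226.81585663  91.8095148 ]
```

View pics/w1.png

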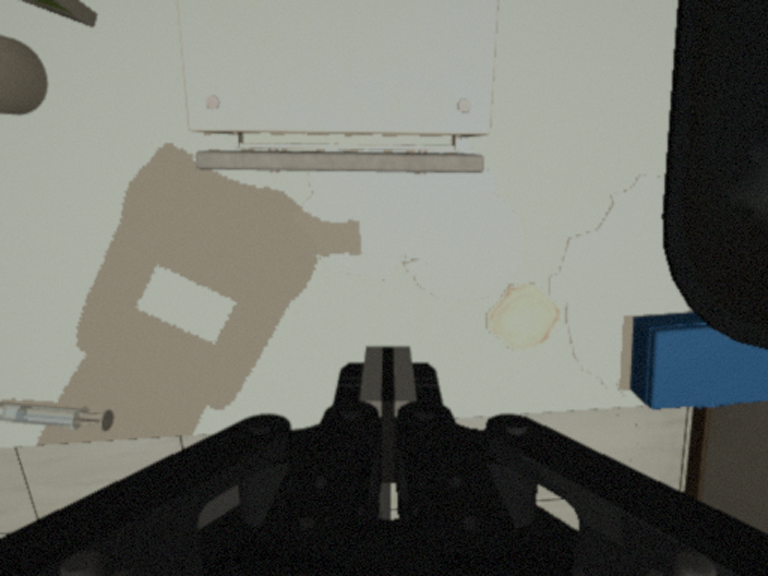

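The wrist view (at 1.5x) shows the shell's front top edge from (190,132) to (491,135). The outer top edge of the front plate runs from (197,168) to (483,171).

```bash
cat >> h.py <<'E'
def goto(p,yaw=None):
    "remaining shift in tool axes as shares of 50 mm (at present attitude)"
    s=sense(); q=s["ee_rot"]; r=R.from_quat([q[1],q[2],q[3],q[0]]).as_matrix()
    d=r.T@(np.array(p)-s["eef_pos"]); print('mm',d.round(1),'share',(d/50).round(3),'yaw',np.arctan2(r[1,0],r[0,0]).round(4),'tilt',r[:,2].round(4))
E
python3 - <<'E'
from h import *
w=np.load('w1.npy'); C=cam("wrist",dict(eef_pos=w[:3],ee_rot=w[3:]))
g=lambda u,v,z:atz(C,(u/1.5,v/1.5),z)
a,b=g(190,132,85),g(491,135,85); c,d=g(197,168,84),g(483,171,84)
for p in(a,b,c,d):print(p.round(1))
ya=a-b; ya/=np.linalg.norm(ya); xa=np.array([ya[1],-ya[0],0]); m=(a+b)/2; fm=(c+d)/2
print(np.linalg.norm(a-b),np.linalg.norm(c-d),'yaw',np.arctan2(xa[1],xa[0]),'org',m+65*xa,'front mid',fm,'face ahead',(m+65*xa-fm)@xa)
t=fm-xa*32; t[2]=58; goto(t)
E
```

```text
[567.  -56.5  85. ]
[ 553.4 -220.4   85. ]
[547.7 -56.6  84. ]
[ 534.4 -215.8   84. ]
164.49093162193702 159.7514279806729 yaw -0.08259027566734099 org [ 624.96065593 -143.80603294   85.        ] front mid [ 541.06933881 -136.19577071   84.        ] face ahead 84.23318128145205
mm [ 23.1 -26.3 187.1] share [ 0.461 -0.526  3.742] yaw -0.074 tilt [-6.e-04  1.e-04 -1.e+00]
```

arm_command:
  steps:
    - [[0,0.2,-0.26,0.6,0,0,0.06],[0,0.26,-0.26,0.6,0,0,0],[0,0,0,0.8,0,0,0],[0,0,0,0.8,0,0,0],[0,0,0,0.8,0,0,0],[0,0,0,0.14,0,0,0],[0,0,0,0,0,0,0],[0,0,0,0,0,0,0]]

```text
time_s: 2.9
eef_pos: [510.6, -134.0, 59.9]
ee_rot: [0.001, 0.999, -0.041, 0.001]
force: [0.8, 0.2, -0.8]
grip_width: -0.002
grip_force: 0.0
```

arm_command:
  steps:
    - [[0,0.08,0,0,0,0,0],[0,0.08,0,0,0,0,0],[0,0.08,0,0,0,0,0],[0,0,0,0,0,0,0],[0,0,0,0,0,0,0]]

```text
time_s: 3.52
eef_pos: [521.8, -134.2, 58.2]
ee_rot: [-0.0, 0.999, -0.041, -0.0]
force: [0.4, -0.8, -0.2]
grip_width: -0.0
grip_force: 0.0
```

arm_command:
  steps:
    - [[0,0.04,0,0,0,0,0],[0,0.04,0,0,0,0,0],[0,0,0,0,0,0,0],[0,0,0,0,0,0,0]]

```text
time_s: 4.03
eef_pos: [525.8, -134.6, 58.3]
ee_rot: [-0.0, 0.999, -0.041, -0.0]
force: [-1.1, 0.1, -0.6]
grip_width: 0.001
grip_force: 0.0
```

arm_command:
  steps:
    - [[0,0.03,0,0,0,0,0],[0,0,0,0,0,0,0],[0,0,0,0,0,0,0]]

```text
time_s: 4.4
eef_pos: [527.3, -134.8, 58.3]
ee_rot: [0.0, 0.999, -0.041, -0.0]
force: [0.4, -0.0, -0.4]
grip_width: -0.001
grip_force: 0.0
```

arm_command:
  steps:
    - [[0,0.03,0,0,0,0,0],[0,0,0,0,0,0,0],[0,0,0,0,0,0,0]]

```text
time_s: 4.78
eef_pos: [528.8, -134.9, 58.3]
ee_rot: [0.0, 0.999, -0.041, 0.0]
force: [0.6, 0.2, 0.5]
grip_width: -0.001
grip_force: 0.0
```

arm_command:
  steps:
    - [[0,0.03,0,0,0,0,0],[0,0,0,0,0,0,0],[0,0,0,0,0,0,0]]

```text
time_s: 5.15
eef_pos: [530.1, -135.0, 58.2]
ee_rot: [-0.0, 0.999, -0.041, -0.0]
force: [-3.0, -0.9, 0.6]
grip_width: 0.0
grip_force: 0.0
```

arm_command:
  steps:
    - [[0,0.03,0,0,0,0,0],[0,0,0,0,0,0,0],[0,0,0,0,0,0,0]]

```text
time_s: 5.52
eef_pos: [531.8, -135.1, 58.3]
ee_rot: [0.0, 0.999, -0.041, 0.0]
force: [-2.8, -0.3, 1.3]
grip_width: -0.008
grip_force: 0.0
```

arm_command:
  steps:
    - [[0,0.03,0,0,0,0,0],[0,0,0,0,0,0,0],[0,0,0,0,0,0,0]]

```text
time_s: 5.9
eef_pos: [533.4, -135.2, 58.3]
ee_rot: [-0.0, 0.999, -0.041, 0.0]
force: [-0.7, 0.2, 0.5]
grip_width: -0.0
grip_force: 0.0
```

arm_command:
  steps:
    - [[0,0.01,0,0,0,0,0],[0,0,0,0,0,0,0],[0,0,0,0,0,0,0]]

```text
time_s: 6.28
eef_pos: [533.8, -135.3, 58.3]
ee_rot: [-0.0, 0.999, -0.041, -0.0]
force: [-2.8, 0.5, 0.2]
grip_width: -0.004
grip_force: 0.0
```

arm_command:
  steps:
    - [[0,0,0,0,0,0,0]]

```text
time_s: 6.4
eef_pos: [533.8, -135.3, 58.3]
ee_rot: [-0.0, 0.999, -0.041, -0.0]
force: [-3.1, 0.2, 1.1]
grip_width: -0.006
grip_force: 0.0
```

arm_command:
  steps:
    - [[0,0.01,0,0,0,0,0],[0,0,0,0,0,0,0],[0,0,0,0,0,0,0]]

```text
time_s: 6.78
eef_pos: [534.3, -135.3, 58.3]
ee_rot: [-0.0, 0.999, -0.041, 0.0]
force: [-3.9, 0.5, 0.2]
grip_width: 0.001
grip_force: 0.0
```

arm_command:
  steps:
    - [[0,0,0,0,0,0,0]]

```text
time_s: 6.9
eef_pos: [534.3, -135.3, 58.3]
ee_rot: [0.0, 0.999, -0.041, 0.0]
force: [-2.6, 0.3, 0.8]
grip_width: 0.001
grip_force: 0.0
```

arm_command:
  steps:
    - [[0,-1,0,0,0,0,0],[0,-1,0,0,0,0,0],[0,-0.6,0,-0.4,0,0,0],[1,0,0,-1,0,0,0],[1,0.3,0,-1,0,0,0],[1,0.3,0,-1,0,0,0],[1,0.3,0,0,0,0,0],[1,0,0,0,0,0,0]]

```text
time_s: 7.9
eef_pos: [450.2, -128.4, 228.5]
ee_rot: [0.0, 0.999, -0.041, 0.001]
force: [-0.2, 0.3, -0.2]
grip_width: 0.997
grip_force: 0.0
```

```bash
python3 - <<'E'
from h import *
s=sense(); print(s["time_s"],s["eef_pos"],s["ee_rot"],s["force"],s["grip_width"])
im=capture("wrist"); save("w2",cv2.resize(im,None,fx=1.5,fy=1.5,interpolation=cv2.INTER_CUBIC))
np.save('w2.npy',np.r_[s["eef_pos"],s["ee_rot"]])
E
```

```text
7.9 [ 450.18432532 -128.41430909  228.4744598 ] [ 2.48704126e-04  9.99167323e-01 -4.07937715e-02  6.83744860e-04] [-0.21919218  0.31191941 -0.24924865] 0.9974578016889099
```

View pics/w2.png

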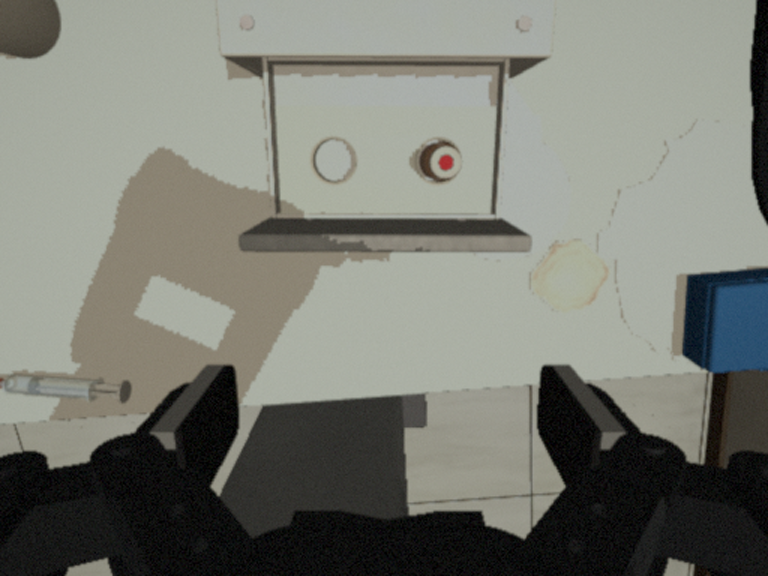

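The drawer is open. In the 1.5x wrist view the empty pocket's rim is centred at about (334,160), the stored cap at (446,162), and the front's outer top edge runs from (240,250) to (530,251).

```bash
python3 - <<'E'
from h import *
w=np.load('w2.npy'); C=cam("wrist",dict(eef_pos=w[:3],ee_rot=w[3:]))
g=lambda u,v,z:atz(C,(u/1.5,v/1.5),z)
print('pocket rim',g(334,160,30),'stored',g(446,162,68),'front',g(240,250,84),g(530,251,84))
xa=np.array([np.cos(.0826),-np.sin(.0826)]);ya=np.array([-xa[1],xa[0]]);o=np.array([625,-143.8])
print('predict pocket',o-117*xa+33*ya,'stored',o-117*xa-33*ya)
goto((521,183.5,170))
E
```

```text
pocket rim [ 512.19014683 -100.80349817   30.        ] stored [ 506.53022946 -166.65764244   68.        ] front [469.39695094 -49.6434394   84.        ] [ 455.79823412 -208.51337602   84.        ]
predict pocket [ 511.12160606 -101.25929722] stored [ 505.6762031  -167.03427412]
mm [  45.8 -316.5   58. ] share [ 0.916 -6.33   1.16 ] yaw -0.0818 tilt [-1.e-04  2.e-04 -1.e+00]
```

arm_command:
  steps:
    - [[0.7,-0.06,-0.89,0.16,0,0,0],[0.7,-0.06,-0.89,0.17,0,0,0],[0.7,-0.06,-0.89,0.17,0,0,0],[0.7,-0.06,-0.89,0.17,0,0,0],[0.7,-0.06,-0.89,0.17,0,0,0],[0.7,-0.06,-0.89,0.17,0,0,0],[0.7,-0.06,-0.89,0.17,0,0,0],[0.7,0,0,0,0,0,0]]

```text
time_s: 8.95
eef_pos: [453.0, 185.6, 168.2]
ee_rot: [0.0, 0.999, -0.039, -0.001]
force: [0.4, -0.2, -0.0]
grip_width: 0.7
grip_force: 0.0
```

```bash
python3 - <<'E'
from h import *
s=sense(); print(s["time_s"],s["eef_pos"],s["ee_rot"],s["force"],s["grip_width"],s["dq"].round(3))
im=capture("wrist"); save("w3",cv2.resize(im,None,fx=1.5,fy=1.5,interpolation=cv2.INTER_CUBIC))
np.save('w3.npy',np.r_[s["eef_pos"],s["ee_rot"]])
C=cam("wrist",s); print(proj(C,(521,183.5,53))*1.5,proj(C,(521,183.5,0))*1.5)
goto((521,183.5,33))
E
```

```text
8.95 [452.97336377 185.62496726 168.15400663] [ 4.92834956e-05  9.99224648e-01 -3.93559070e-02 -1.10148407e-03] [ 0.42590742 -0.15993759 -0.04315602] 0.6996387900951689 [-0.061 -0.024  0.005 -0.015  0.005 -0.037]
[378.5931291  144.29329712] [380.0767332  144.70665115]
mm [ 67.6  -4.6 135.5] share [ 1.353 -0.092  2.71 ] yaw -0.0801 tilt [-1.4e-03 -3.0e-04 -1.0e+00]
```

View pics/w3.png

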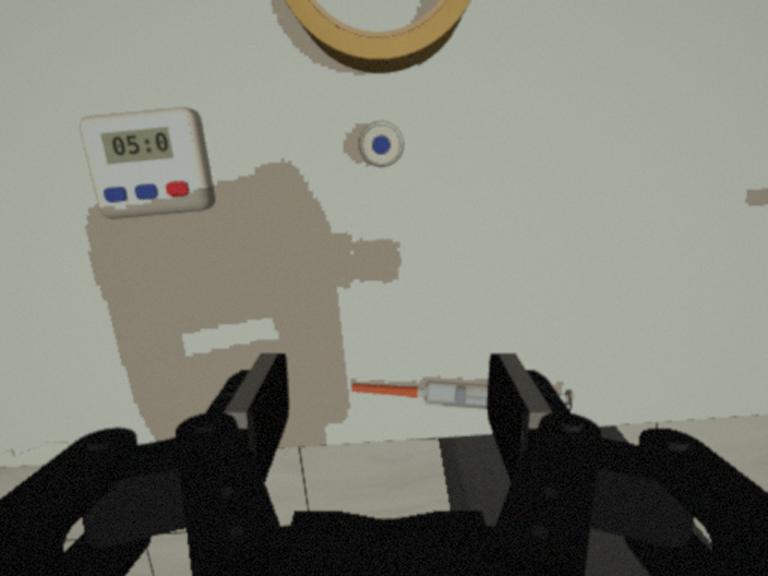

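The vial's cap is at (381,144.5), about 1 mm from where I predicted it, so the earlier measurement holds. The tape roll is about 35 mm beyond it.

arm_command:
  steps:
    - [[0.7,0.68,-0.04,0.2,0,0,0],[0.7,0.67,-0.04,0.2,0,0,0],[0.7,0,0,0.7,0,0,0],[0.7,0,0,0.7,0,0,0],[0.7,0,0,0.5,0,0,0],[0.7,0,0,0.36,0,0,0],[0.7,0,0,0,0,0,0],[0.7,0,0,0,0,0,0]]

```text
time_s: 10.0
eef_pos: [522.4, 182.0, 37.3]
ee_rot: [-0.0, 0.999, -0.041, 0.001]
force: [0.5, -0.2, -0.1]
grip_width: 0.698
grip_force: 0.0
```

```bash
python3 - <<'E'
from h import *
goto((521,182.8,33))
E
```

```text
mm [-1.5 -0.6  4.3] share [-0.03  -0.013  0.085] yaw -0.0825 tilt [ 1.6e-03  2.0e-04 -1.0e+00]
```

arm_command:
  steps:
    - [[0.6,-0.03,-0.02,0,0,0,0],[0.5,0,0,0,0,0,0],[0.4,0,0,0,0,0,0]]

```text
time_s: 10.38
eef_pos: [520.5, 183.4, 36.6]
ee_rot: [-0.0, 0.999, -0.041, 0.0]
force: [0.6, 0.1, 0.3]
grip_width: 0.4
grip_force: 0.0
```

arm_command:
  steps:
    - [[0.4,0,0,0.07,0,0,0],[0.4,0,0,0,0,0,0],[0.35,0,0,0,0,0,0],[0.3,0,0,0,0,0,0],[0.2,0,0,0,0,0,0],[0.15,0,0,0,0,0,0],[0.1,0,0,0,0,0,0],[0.1,0,0,0,0,0,0]]
  squeeze: 20

```text
time_s: 11.38
eef_pos: [520.5, 183.4, 32.9]
ee_rot: [-0.0, 0.999, -0.041, 0.0]
force: [-0.0, 0.2, 2.0]
grip_width: 0.251
grip_force: 21.5
```

```bash
python3 - <<'E'
from h import *
s=sense();print(s['grip_width'],s['grip_force'],s['force'],s['eef_pos'])
goto((511.6,-101,150))
E
```

```text
0.2510150953997555 21.487409424735233 [-0.04954729  0.23605113  1.96793585] [520.49626073 183.37257295  32.90486776]
mm [  14.5  284.1 -117.1] share [ 0.29   5.683 -2.342] yaw -0.0822 tilt [ 2.e-04  0.e+00 -1.e+00]
```

arm_command:
  steps:
    - [[0.1,0,0,-0.4,0,0,0],[0.1,0,0,-0.9,0,0,0],[0.1,0,0,-0.9,0,0,0],[0.1,-0.1,0.5,-0.4,0,0,0],[0.1,-0.2,0.8,0,0,0,0],[0.1,-0.2,0.8,0,0,0,0],[0.1,-0.2,0.8,0,0,0,0],[0.1,-0.2,0.8,0,0,0,0]]

```text
time_s: 12.38
eef_pos: [459.7, 1.6, 162.7]
ee_rot: [-0.0, 0.999, -0.041, -0.0]
force: [0.1, 0.9, -0.2]
grip_width: 0.251
grip_force: 21.3
```

arm_command:
  steps:
    - [[0.1,0,0.8,0,0,0,0],[0.1,0,0.7,0,0,0,0],[0.1,0,0.45,0,0,0,0],[0.1,0,0,0,0,0,0],[0.1,0,0,0,0,0,0],[0.1,0,0,0,0,0,0]]

```text
time_s: 13.12
eef_pos: [452.4, -93.7, 162.8]
ee_rot: [-0.0, 0.999, -0.041, -0.0]
force: [-0.1, 1.0, 0.1]
grip_width: 0.254
grip_force: 21.3
```

```bash
python3 - <<'E'
from h import *
s=sense(); print(s["time_s"],s["eef_pos"],s["ee_rot"],s["force"],s["grip_width"],s["grip_force"],s["dq"].round(3))
im=capture("wrist"); save("w4",cv2.resize(im,None,fx=1.5,fy=1.5,interpolation=cv2.INTER_CUBIC))
np.save('w4.npy',np.r_[s["eef_pos"],s["ee_rot"]])
C=cam("wrist",s); print('rim pred',proj(C,(511.8,-101,30))*1.5)
p=s["eef_pos"]; print('cap pred',proj(C,p+[0,0,21])*1.5,proj(C,p+[5,0,21])*1.5)
goto((511.6,-101,80))
E
```

```text
13.125 [452.38344462 -93.65665576 162.75790476] [-8.97262752e-05  9.99178106e-01 -4.05351523e-02 -7.24668767e-05] [-0.07046087  0.97058587  0.10896058] 0.2541057120513299 21.27147491031792 [-0.001  0.001 -0.002 -0.001 -0.001 -0.002]
rim pred [390.74948566 161.90707989]
cap pred [384.39519211 437.13186534] [382.64839383 418.48804333]
mm [59.6  2.5 82.8] share [1.192 0.049 1.655] yaw -0.0811 tilt [-1.e-04  1.e-04 -1.e+00]
```

View pics/w4.png

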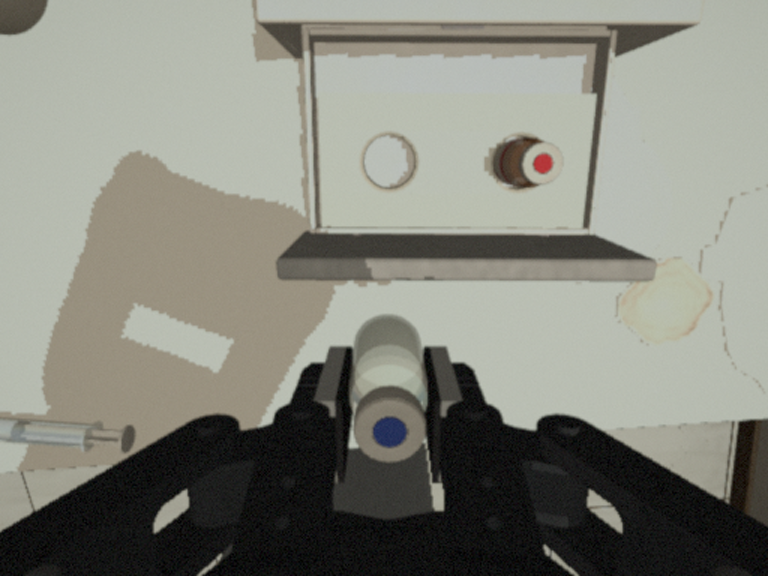

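The pocket rim is centred at (389,161), against a prediction of (390.7,161.9). The held vial's cap is at (390,431.5), and its far bottom edge is near (388,316).

```bash
python3 - <<'E'
from h import *
ws=[np.load(f'w{i}.npy') for i in(2,4)]
A,C=[cam("wrist",dict(eef_pos=w[:3],ee_rot=w[3:])) for w in ws]
print('pocket',tri(A,np.array((334,160))/1.5,C,np.array((389,161))/1.5))
p=ws[1][:3]; pk=atz(C,np.array((389,161))/1.5,30); print(pk)
cap=atz(C,np.array((390,431.5))/1.5,p[2]+21); print('cap rel',cap-p)
for h in(-33,-30): print(proj(C,[cap[0]+12,cap[1],p[2]+h])*1.5)
t=pk-(cap-p); t[2]=75; goto(t)
E
```

```text
pocket (array([ 512.13335547, -100.16791822,   23.81190669]), np.float64(0.04843515157094237))
[ 512.3119358 -100.1597708   30.       ]
cap rel [ 1.40321883 -1.45603555 21.        ]
[386.23755515 312.27172796]
[386.22355563 315.14266864]
mm [58.7  0.2 87.8] share [1.175 0.005 1.755] yaw -0.0811 tilt [-1.e-04  1.e-04 -1.e+00]
```

arm_command:
  steps:
    - [[0.1,0.6,0,0,0,0,0],[0.1,0.57,0.01,0,0,0,0],[0.1,0,0,0.5,0,0,0],[0.1,0,0,0.5,0,0,0],[0.1,0,0,0.5,0,0,0],[0.1,0,0,0.36,0,0,0],[0.1,0,0,0,0,0,0],[0.1,0,0,0,0,0,0]]

```text
time_s: 14.18
eef_pos: [511.1, -99.7, 70.6]
ee_rot: [0.0, 0.999, -0.041, 0.001]
force: [-0.5, -0.4, 0.0]
grip_width: 0.251
grip_force: 21.3
```

```bash
python3 - <<'E'
from h import *
s=sense(); print(s["time_s"],s["eef_pos"],s["force"],s["grip_width"],s["grip_force"])
im=capture("wrist"); np.save('im5.npy',im); save("w5",cv2.resize(im[150:384,120:400],None,fx=2.5,fy=2.5,interpolation=cv2.INTER_CUBIC))
np.save('w5.npy',np.r_[s["eef_pos"],s["ee_rot"]])
C=cam("wrist",s);f=lambda q:(proj(C,q)-[120,150])*2.5; print('rim pred',f((512.2,-100.2,30)),f((512.2,-101,30)),'bottom nominal',f(s["eef_pos"]+[1.4,0,-33]),f(s["eef_pos"]+[1.4,-1.4,-33]))
goto((510.8,-98.7,48))
E
```

```text
14.175 [511.06662119 -99.65356315  70.55251498] [-0.47612019 -0.40477854  0.03956125] 0.2506060782751462 21.278081975178793
rim pred [344.12649617 189.19416109] [347.85498627 188.90632721] bottom nominal [341.34359163 201.61294258] [348.14719936 201.0897633 ]
mm [-0.4 -1.  22.7] share [-0.008 -0.021  0.454] yaw -0.0819 tilt [ 1.4e-03 -6.0e-04 -1.0e+00]
```

View pics/w5.png

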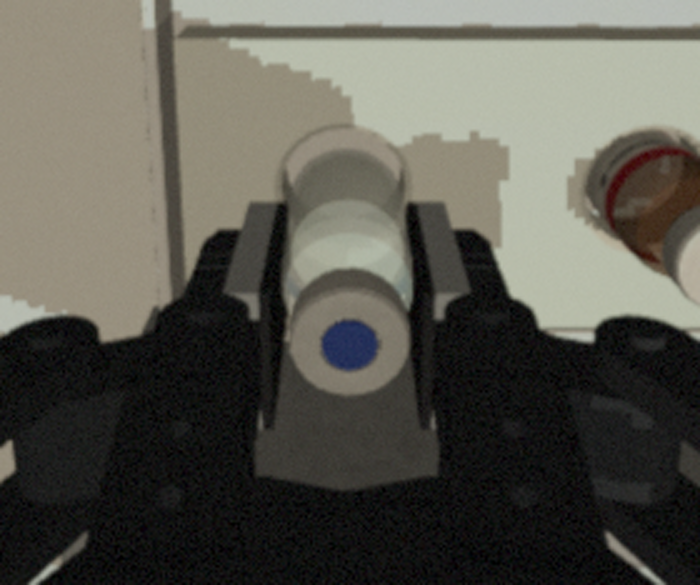

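The vial sits over the pocket rim, whose visible outline spans x 283–410 and has its top at 125. The offset is under about 0.5 mm, so I'll descend while watching the force.

arm_command:
  steps:
    - [[0.1,0,0,0.1,0,0,0],[0.1,0,0,0.1,0,0,0],[0.1,0,0,0,0,0,0],[0.1,0,0,0,0,0,0]]

```text
time_s: 14.72
eef_pos: [510.7, -99.8, 59.8]
ee_rot: [0.0, 0.999, -0.041, 0.0]
force: [0.7, -0.2, -0.2]
grip_width: 0.252
grip_force: 21.3
```

arm_command:
  steps:
    - [[0.1,0,0,0.06,0,0,0],[0.1,0,0,0,0,0,0],[0.1,0,0,0,0,0,0]]

```text
time_s: 15.1
eef_pos: [510.6, -99.8, 56.8]
ee_rot: [-0.0, 0.999, -0.041, -0.0]
force: [0.9, -0.4, -0.4]
grip_width: 0.254
grip_force: 21.3
```

arm_command:
  steps:
    - [[0.1,0,0,0.07,0,0,0],[0.1,0,0,0.05,0,0,0],[0.1,0,0,0,0,0,0],[0.1,0,0,0,0,0,0]]

```text
time_s: 15.6
eef_pos: [510.6, -99.8, 50.8]
ee_rot: [0.0, 0.999, -0.041, -0.0]
force: [-0.9, -0.3, -0.7]
grip_width: 0.25
grip_force: 21.3
```

arm_command:
  steps:
    - [[0.1,0,0,0.04,0,0,0],[0.1,0,0,0,0,0,0],[0.1,0,0,0,0,0,0]]

```text
time_s: 15.98
eef_pos: [510.6, -99.8, 48.8]
ee_rot: [0.0, 0.999, -0.041, -0.0]
force: [-0.2, 0.0, -0.4]
grip_width: 0.248
grip_force: 21.3
```

arm_command:
  steps:
    - [[0.1,0,0,0.03,0,0,0],[0.1,0,0,0,0,0,0],[0.1,0,0,0,0,0,0]]

```text
time_s: 16.35
eef_pos: [510.6, -99.8, 47.3]
ee_rot: [-0.0, 0.999, -0.041, -0.0]
force: [-0.2, 0.2, -1.3]
grip_width: 0.25
grip_force: 21.3
```

```bash
python3 -c "
from h import *
s=sense();print(s['eef_pos'],s['force'])"
```

```text
[510.61918633 -99.78050636  47.28775544] [-0.19414686  0.20077828 -1.34808915]
```

arm_command:
  steps:
    - [[0.28,0,0,0,0,0,0],[0.32,0,0,0,0,0,0],[0.36,0,0,0,0,0,0],[0.4,0,0,0,0,0,0],[0.4,0,0,0,0,0,0],[0.4,0,0,-0.2,0,0,0],[0.4,0,0,-0.5,0,0,0],[0.4,0,0,-0.8,0,0,0]]

```text
time_s: 17.35
eef_pos: [510.2, -99.6, 123.0]
ee_rot: [-0.0, 0.999, -0.041, -0.001]
force: [0.7, 0.4, 0.5]
grip_width: 0.399
grip_force: 0.0
```

arm_command:
  steps:
    - [[0.4,0,0,-0.9,0,0,0],[0,-0.6,0,-0.2,0,0,0],[0,-0.8,0.2,0,0,0,0],[0,0,0.4,0,0,0,0],[0,0,0.1,0,0,0,0],[0,0,0,0,0,0,0]]

```text
time_s: 18.1
eef_pos: [438.2, -128.9, 177.5]
ee_rot: [0.0, 0.999, -0.041, 0.0]
force: [0.1, -0.3, 0.1]
grip_width: -0.0
grip_force: 0.0
```

```bash
python3 - <<'E'
from h import *
s=sense(); print(s["time_s"],s["eef_pos"],s["force"],s["grip_width"])
im=capture("wrist"); save("w6",cv2.resize(im,None,fx=1.5,fy=1.5,interpolation=cv2.INTER_CUBIC))
np.save('w6.npy',np.r_[s["eef_pos"],s["ee_rot"]])
C=cam("wrist",s); print('cap pred',proj(C,(512,-100.3,68))*1.5,'drop 5 mm up',proj(C,(512,-100.3,73))*1.5,'stored',proj(C,(506.5,-166.5,68))*1.5)
E
```

```text
18.1 [ 438.21467271 -128.90747721  177.5212269 ] [ 0.11671954 -0.30245523  0.1489862 ] -0.0004510496446372633
cap pred [308.96254986 137.53258355] drop 5 mm up [307.27158057 137.30680303] stored [456.01802452 137.56983591]
```

View pics/w6.png

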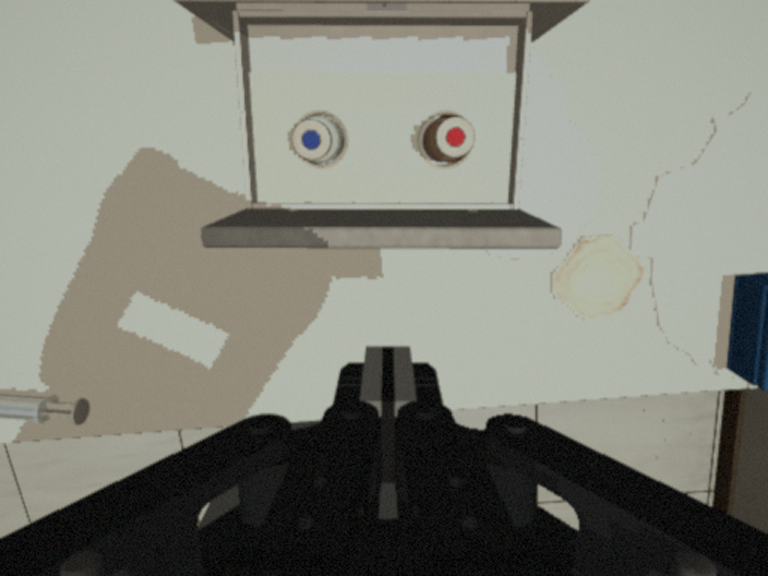

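Both caps sit alike over their pockets, blue at (311,139) and red at (456,137), so the vial is standing fully down. Next I'll go to the front of the drawer and push it shut slowly.

arm_command:
  steps:
    - [[0,-0.37,-0.03,0,0,0,0],[0,0,0,0.6,0,0,0],[0,0,0,0.8,0,0,0],[0,0,0,0.7,0,0,0],[0,0,0,0.3,0,0,0],[0,0,0,0,0,0,0],[0,0,0,0,0,0,0]]

```text
time_s: 19.02
eef_pos: [420.2, -125.8, 57.9]
ee_rot: [0.0, 0.999, -0.041, 0.0]
force: [-0.5, -0.6, 1.0]
grip_width: 0.001
grip_force: 0.0
```

arm_command:
  steps:
    - [[0,0.2,0,0,0,0,0],[0,0.2,0,0,0,0,0],[0,0.05,0,0,0,0,0],[0,0.05,0,0,0,0,0],[0,0.05,0,0,0,0,0],[0,0.06,0,0,0,0,0],[0,0.08,0,0,0,0,0],[0,0.1,0,0,0,0,0]]

```text
time_s: 20.02
eef_pos: [459.1, -129.1, 57.2]
ee_rot: [-0.0, 0.999, -0.041, -0.0]
force: [-1.9, -0.9, 0.7]
grip_width: -0.003
grip_force: 0.0
```

arm_command:
  steps:
    - [[0,0.1,0,0,0,0,0],[0,0.1,0,0,0,0,0],[0,0.1,0,0,0,0,0],[0,0.1,0,0,0,0,0],[0,0.1,0,0,0,0,0],[0,0.1,0,0,0,0,0],[0,0.1,0,0,0,0,0],[0,0.1,0,0,0,0,0]]

```text
time_s: 21.02
eef_pos: [499.2, -132.5, 57.3]
ee_rot: [0.0, 0.999, -0.041, -0.0]
force: [-3.7, -1.1, 0.2]
grip_width: 0.002
grip_force: 0.0
```

arm_command:
  steps:
    - [[0,0.1,0,0,0,0,0],[0,0.1,0,0,0,0,0],[0,0.1,0,0,0,0,0],[0,0.08,0,0,0,0,0],[0,0.04,0,0,0,0,0],[0,0,0,0,0,0,0],[0,0,0,0,0,0,0]]

```text
time_s: 21.9
eef_pos: [519.9, -134.1, 57.3]
ee_rot: [0.0, 0.999, -0.041, 0.0]
force: [-2.3, -0.4, -0.1]
grip_width: -0.004
grip_force: 0.0
```

```bash
python3 -c "
from h import *
goto((534.4,-135.3,58.3));print(sense()['force'])"
```

```text
mm [14.6 -0.  -1. ] share [ 0.292 -0.001 -0.02 ] yaw -0.0822 tilt [ 2.e-04 -0.e+00 -1.e+00]
[-2.30981145 -0.37573182 -0.09307179]
```

arm_command:
  steps:
    - [[0,0.06,0,0,0,0,0],[0,0.06,0,0,0,0,0],[0,0.06,0,0,0,0,0],[0,0.04,0,0,0,0,0],[0,0.03,0,0,0,0,0],[0,0.01,0,0,0,0,0],[0,0,0,0,0,0,0],[0,0,0,0,0,0,0]]

```text
time_s: 22.9
eef_pos: [532.9, -135.2, 57.3]
ee_rot: [0.0, 0.999, -0.041, 0.0]
force: [-1.7, 0.2, -0.7]
grip_width: 0.0
grip_force: 0.0
```

```bash
python3 -c "
from h import *
goto((534.4,-135.3,58.3));print(sense()['force'])"
```

```text
mm [ 1.5 -0.  -1. ] share [ 0.03 -0.   -0.02] yaw -0.0822 tilt [ 3.e-04 -0.e+00 -1.e+00]
[-1.71314944  0.16888923 -0.67672972]
```

arm_command:
  steps:
    - [[0,0.015,0,0,0,0,0],[0,0.015,0,0,0,0,0],[0,0,0,0,0,0,0],[0,0,0,0,0,0,0]]

```text
time_s: 23.4
eef_pos: [534.3, -135.3, 57.3]
ee_rot: [-0.0, 0.999, -0.041, 0.0]
force: [-1.8, -0.8, -0.1]
grip_width: -0.002
grip_force: 0.0
```

arm_command:
  steps:
    - [[0,0,0,0,0,0,0]]

```text
time_s: 23.52
eef_pos: [534.3, -135.3, 57.3]
ee_rot: [0.0, 0.999, -0.041, 0.0]
force: [-2.3, 0.1, 0.1]
grip_width: -0.002
grip_force: 0.0
```

arm_command:
  steps:
    - [[0,-0.06,0,0,0,0,0],[0,-0.1,0,0,0,0,0],[0,-0.5,0,0,0,0,0],[0,-1,0,0,0,0,0],[0,-1,0,0,0,0,0],[0,-0.3,0,-0.7,0,0,0],[0,0,0,-1,0,0,0],[0,0,0,-1,0,0,0]]

```text
time_s: 24.52
eef_pos: [386.5, -123.1, 194.2]
ee_rot: [0.0, 0.999, -0.041, 0.001]
force: [0.9, -0.2, -0.1]
grip_width: 0.0
grip_force: 0.0
```

arm_command:
  steps:
    - [[0,0.3,0,-0.4,0,0,0],[0,0.3,0,0,0,0,0],[0,0,0,0,0,0,0],[0,0,0,0,0,0,0],[0,0,0,0,0,0,0],[0,0,0,0,0,0,0],[0,0,0,0,0,0,0],[0,0,0,0,0,0,0]]

```text
time_s: 25.52
eef_pos: [416.6, -125.7, 212.3]
ee_rot: [-0.0, 0.999, -0.041, 0.0]
force: [-0.7, 0.3, -0.3]
grip_width: -0.0
grip_force: 0.0
```

```bash
python3 - <<'E'
from h import *
s=sense(); print(s["time_s"],s["eef_pos"],s["force"])
save("w7",np.hstack([capture("wrist")[:, :],capture("scene")[100:,100:388][:, :].repeat(1,0) if 0 else cv2.copyMakeBorder(capture("scene")[100:300,100:388],0,184,0,0,0)]))
C=cam("wrist",s); print(proj(C,(547.7,-56.6,84)),proj(C,(534.4,-215.8,84)))
E
```

```text
25.525 [ 416.64855951 -125.65174198  212.30517837] [-0.72835357  0.30553813 -0.29389958]
[141.50688614  10.79215001] [373.3680368   11.11612315]
```

View pics/w7.png

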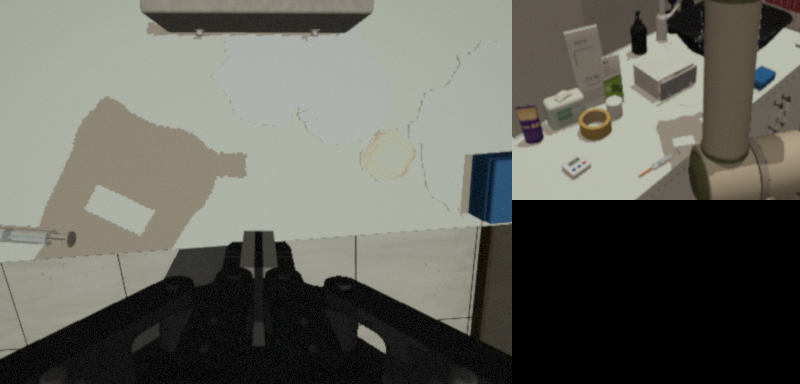

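The drawer is shut and has stayed latched. Its front's top edge is at (141,11)–(373,11), exactly where the shut position predicts, and the bystanders haven't moved.

```bash
python3 -c "
from rig import *
print(finish_job())"
```

```text
the job is handed in; nothing more can be done
None
```

The vial is standing fully down in the empty pocket, the drawer is latched shut after light presses (readings under about 4 N), the bystanders I could see hadn't moved, and the job was handed in at about 26 s.

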